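# Flush and unlatch a tube cassette

### The arm

A 6-joint arm with a two-finger parallel gripper is mounted at the origin on the work surface. World frame = base frame: x ahead of the robot, y to its left, z up, the work surface at z = 0. Lengths are in m, angles in rad, forces in N, time in s.
With the tool pointing down it reaches from about 0.325 to 0.85 m from the base axis. Payload 4.4 kg.
Tool frame: the origin (TCP) lies midway between the tips of the shut fingers; the grasp point (between the pads) lies 19 mm behind it; z points along the fingers, y is the line along which they close (so a half turn about z gives the same grasp; the last joint's range is limited). The gripper opens to 94 mm and grips with 3 to 60 N. Pads are 16 mm wide; open, the fingers measure 119 mm over their backs; the gripper's body (75 mm by 177 mm) begins 78 mm behind the grasp point.
Start: joints at [-0.15, 0.207, 1.542, -0, 1.393, -0.15], TCP at [0.575, -0, 0.182] pointing down, gripper open.
Joint ranges: [-2.73, 2.73], [-0.86, 2.22], [0.23, 2.46], [-1.11, 4.25], [0.08, 2.63], [-2.82, 2.82]. Speed limits (rad/s): [2.79, 2.79, 3.14, 3.14, 3.14, 3.14].

### API

Orientations are given as a rotation vector (axis times angle).
In Python, from bench import ctrl gives the robot as it stands.
- The arm moves only by the tool drive_tool, never from a script. Its argument "plan" is a list of rows, each a list of 7 numbers: the shift along the tool's x, y, z in normalised numbers (1 is 75 cm), then the turn, a rotation vector about the tool's x, y, z in parts of the range, where 1.0 means 2 rad, then the finger opening in cm, from 0 to 9.4. A call has 1 to 5 rows; each row is the pose to reach, as a shift and turn from the pose commanded when the call began, along the tool's axes at that moment; what a row does not reach only later rows make up. A row lasts 1/12 s, in which the tool goes at most 41.7 mm and 7.16 degrees, less where a joint would pass 70% of its speed; a pose out of reach is approached as far as the arm can. No shift or turn number may pass 1 either way. A call with a gripper value outside its range is refused whole. The fingers move at their own pace and stop on an object; "grip_force" is the grip in N (left out, the last holds). Time passes only in rows, so rows that repeat a pose let the fingers close. It gives the time, the measured TCP pose, the force, the opening and the grip force at its end, in the units of the state.
- ctrl.state(): the state, without advancing time (a new reading comes with each control period).
- ctrl.read_camera(name): name is "scene" or "side" or "wrist"; returns the picture (384x512x3 uint8, red, green, blue); there is no depth.
- ctrl.camera_params(name): a dict with "vertical_fov" (degrees; the focal length in pixels is half the picture's height over the tangent of half this angle, whatever the lens; pixels are square), "cx", "cy" (the principal point, pixels), "dist_coeffs" ([k1, k2, p1, p2, k3] as OpenCV has them; the pictures are not rectified), "xyz" and "orientation" of the camera in the world; the wrist camera has in their place "tool_from_camera" (4x4, takes a point from camera to tool coordinates, whose origin is the TCP and whose axes are the flange's). Camera axes: x right, y down, z forward; pixel columns grow to the right and rows downward; lengths in m; the calibration is good to about 2 mm. A picture is of the moment at which its call begins: read the wrist's pose just before it. camera_params takes no time and is no camera call.
- ctrl.hand_in(): hands the job in; it is judged then, once.
The state is a dict: "clock": time; "joint_positions": joint angles; "dq": joint speeds; "joint_efforts": joint torques, N m; "ee_pos": TCP position; "tcp_rot": TCP orientation; "contact_force": force on the tool from outside, world axes, zero at the start; "moment": the same for the moment, N m; "width": opening from 0.0 (shut) to 1.0 (fully open); "grasp_force": force on a finger pad.
Only numpy, scipy, OpenCV 4.12 (cv2) and the standard library are available. Lean on these libraries where they do the work, as an engineer would, in place of code of your own. Each camera call takes 0.05 s, during which the arm holds its last target. There are 200 camera calls.

### The job

On the white cassette processor, pull the red sprung lever towards the robot as far as it goes, then ease it back slowly, under control, to its rest position. Then pinch the two orange side catches of the blue tube cassette together and lift the cassette straight out of its grey dock; finish while still holding it by the pinched catches, upright and still, about 10 cm above its seat. Leave the tube rack, tip box and gel bottle alone.

Things in the scene. Friction and masses are not known exactly. Their poses are not given: they have to be found in the camera images.
- station: Cassette processor, fixed. White base plate 190 (x) x 280 (y) x 20 mm; origin under its centre, on the table; -x is its front, towards the robot (yaw to 0.3 rad). Grey dock 90 x 90 mm centred at (0, -80) mm, floor (seat) at z = 20, walls to z = 50; its +y and -y walls have inward lips over the catch lugs. White tower at (0, 31) mm, 80 x 34, top z = 86, lever on its +y side; two vials behind.
- lever (a joint): Angle of the red-handled sprung lever, rad: 0 = rest, arm leaning 0.40 rad away from the robot (station +x); grows as its top is pulled to station -x; stop at 0.85. Spring pulls it to 0: about 4 N at the handle at rest, 9 N at full stroke, plus drag of 2.5 N per rad/s. Let go in mid-stroke it snaps back at 2 to 3 rad/s; easing back must stay slower than 1.5 rad/s.
- lever_handle (a point): Grip point on the axis of the lever's handle: a red round bar, 14 mm thick, 75 mm long, level along station y, open above. The arm joins it at its -y end, 40 mm from this point; the free end is 31 mm away. Can be pinched from above, fingers closing along station x; it turns in the grip as it swings. Height over the table 166 mm at rest, 175 mid-way, 164 at full stroke.
- lever_hinge (a point): Point on the lever's hinge axis (along station y), 65 mm above the table, level in station y with lever_handle, which circles it at a radius of 110 mm: from 43 mm to the station's +x side of it at rest to 48 mm to the -x side at full stroke.
- cassette: Loose blue tube cassette, about 0.15 kg: block 70 (x) x 33 (y) x 56 mm, three white caps in a row on top (72 mm in all). Origin under its centre. Starts seated in the dock, axes parallel to the station's, underside 20 mm above the table, 1 mm of play. Orange catch on each y side, its lug under the dock's lip: it lifts straight out only while both catches are pressed in over 4 mm.
- catch_l (a joint): Travel of the +y side catch of the cassette, m: 0 = out (latched), grows as it is pressed in towards the cassette, stop at 0.007; springs out again when let go. 3.6 N at 0, 9.2 N at 0.007.
- catch_r (a joint): The same for the -y side catch.
- tab_l (a point): Finger point on the outer face of the +y catch, 30 mm from the cassette's middle plane when out, 58 mm above its underside. The catch is a flat upright orange tab, 24 mm wide (x), 5.5 mm thick; top 68 mm above the underside, free for fingers down to the dock walls' top at 30 mm. Over both tabs: 60 mm when out, 46 mm fully pinched. The cassette can be carried by them.
- tab_r (a point): The same on the -y catch.
- tube_rack: Bystander: loose blue tube rack 200 (x) x 90 (y) x 74 mm, tubes standing up to 94 mm. Origin at the centre of its underside.
- tip_box: Bystander: loose pipette-tip box, black with a clear blue lid, 122 x 87 x 90 mm. Origin at the centre of its underside.
- gel_bottle: Bystander: loose green gel bottle with a white pump, 70 x 55 mm, 195 mm high. Origin at the centre of its underside.

How it is judged:
On the way, in this order (a step that is already met when the one before it is completed fails the run):
1. the lever is pulled to the end of its stroke (over 0.77 rad of 0.85) (value of joint lever above 0.77 rad), for 0.1 s.
2. the lever is back at rest (under 0.08 rad) (value of joint lever below 0.08 rad), for 0.2 s.
3. both catches are pinched in by the fingers, by over 4 mm (value of joint each of catch_l, catch_r above 0.004 m and contact force between the fingers and cassette above 3 N), for 0.2 s.
At the end, for the whole second after the job is handed in: The fingers hold the cassette by both catches, each still pressed in over 4 mm, its underside at least 90 mm above the table (70 mm above its seat), tilted less than 15 degrees, slower than 30 mm/s, touching neither the processor nor the bystanders; the lever is at rest (under 0.08 rad) (all of step 3 and height (world z) of cassette above 0.09 m and angle between cassette's own z axis and vertical below 0.26 rad and contact force between cassette and station below 0.1 N and contact force between cassette and tube_rack below 0.1 N and contact force between cassette and tip_box below 0.1 N and contact force between cassette and gel_bottle below 0.1 N and linear speed of cassette below 0.03 m/s and value of joint lever below 0.08 rad); the arm keeps its last pose, push and grip.
It fails at once if the lever snaps back (returns faster than 1.5 rad/s while more than 0.2 rad from rest) (value of joint lever above 0.2 rad and velocity of joint lever below -1.5 rad/s).
It fails at once if the tube rack is moved by over 30 mm or tipped (distance of tube_rack from where it was at the start of the episode above 0.03 m or angle between tube_rack's own z axis and vertical above 0.35 rad).
It fails at once if the tip box is moved by over 30 mm or tipped (distance of tip_box from where it was at the start of the episode above 0.03 m or angle between tip_box's own z axis and vertical above 0.35 rad).
It fails at once if the gel bottle is moved by over 30 mm or tipped (distance of gel_bottle from where it was at the start of the episode above 0.03 m or angle between gel_bottle's own z axis and vertical above 0.35 rad).
It also fails if it takes over 54 s, if anything falls off the work surface, if the arm or the gripper's body presses on something with over 40 N, if the wrist force passes 120 N, or if a joint passes its speed limit or range.

## Working session

There is one attempt and no reset: what is moved stays moved. The work goes in short steps, Python scripts to look and compute and a tool call to move; the robot and the scene stay as the last step left them, time stands still between calls to the robot, and variables do not carry over. Pictures are saved under pics/ and viewed, at most 10 in all, crops included, and the job is handed in when it is done.

Besides the shell and the picture viewer there is one more tool, called after "Request:" as name(argument=value, ...) on one line, values as JSON. drive_tool: Moves the arm, as the interface text tells. Its arguments: {"type":"object","properties":{"plan":{"type":"array"},"grip_force":{"type":"number"}},"required":["plan"]}

```bash
mkdir -p pics; ls; python3 - <<'E'
from bench import ctrl
import cv2,numpy as np
s=ctrl.state(); print(s)
for n in ("scene","side","wrist"):
    p=ctrl.camera_params(n); print(n,p)
    im=ctrl.read_camera(n); cv2.imwrite(f"pics/{n}0.png",cv2.cvtColor(im,cv2.COLOR_RGB2BGR))
E
```

```text
pics
{'clock': 0.0, 'joint_positions': array([-1.50482251e-01,  2.07423993e-01,  1.54290449e+00, -3.04014372e-05,
        1.39350072e+00, -1.50472283e-01]), 'dq': array([ 5.76809788e-04,  1.01438064e-03, -9.61112402e-04, -4.76965102e-04,
        1.92647393e-03,  2.84514897e-06]), 'joint_efforts': array([-8.39226868e-05, -3.70882022e+01, -2.81415099e+01,  6.96549774e-02,
        3.60915181e-02, -1.71865345e-04]), 'ee_pos': array([5.74157741e-01, 1.15537621e-04, 1.80612066e-01]), 'tcp_rot': array([-2.22018531e+00, -2.22017516e+00,  2.12033854e-03]), 'contact_force': array([-0.28541558,  0.48920536,  0.93082491]), 'moment': array([-0.02554659,  0.02031039, -0.01369838]), 'grasp_force': 0.0, 'width': 1.0022823280759088}
scene {'vertical_fov': 48.9100434495618, 'cx': 256.61147208328185, 'cy': 195.17014722777094, 'dist_coeffs': array([-0.13162022,  0.        ,  0.        ,  0.        ,  0.        ]), 'xyz': array([1.24168608, 0.40434812, 1.00628236]), 'orientation': array([-1.30302783, -2.27821441,  0.87468746])}
side {'vertical_fov': 48.27967671670577, 'cx': 259.5286091385099, 'cy': 192.61150557098688, 'dist_coeffs': array([0.02201378, 0.        , 0.        , 0.        , 0.        ]), 'xyz': array([ 0.19457298, -0.95455933,  1.08852817]), 'orientation': array([-2.30018719,  0.397823  , -0.15285228])}
wrist {'vertical_fov': 68.44309604980506, 'cx': 255.53265880717055, 'cy': 189.2583580141969, 'dist_coeffs': array([-0.05365944,  0.        ,  0.        ,  0.        ,  0.        ]), 'tool_from_camera': array([[ 1.00015171e-03, -9.59596958e-01, -2.81376399e-01,
         8.17181904e-02],
       [ 9.99999473e-01,  8.95092237e-04,  5.01902065e-04,
        -9.01672147e-04],
       [-2.29765864e-04, -2.81376753e-01,  9.59597348e-01,
        -2.02623593e-01],
       [ 0.00000000e+00,  0.00000000e+00,  0.00000000e+00,
         1.00000000e+00]])}
```

View pics/scene0.png

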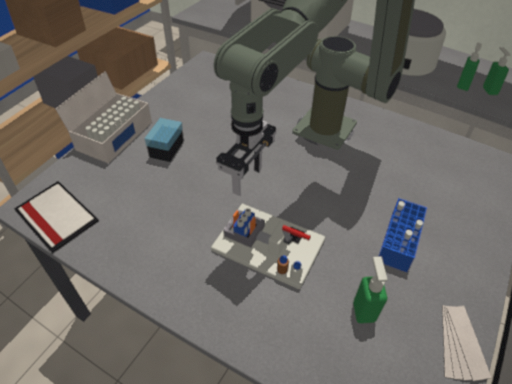

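View pics/side0.png

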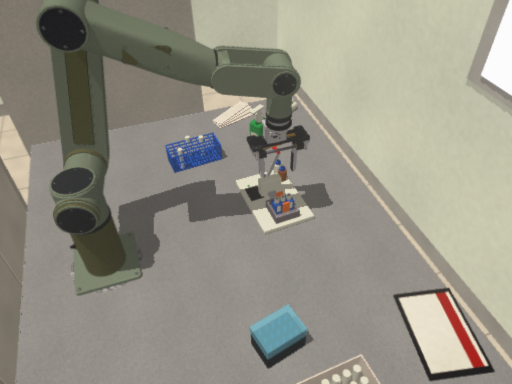

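View pics/wrist0.png

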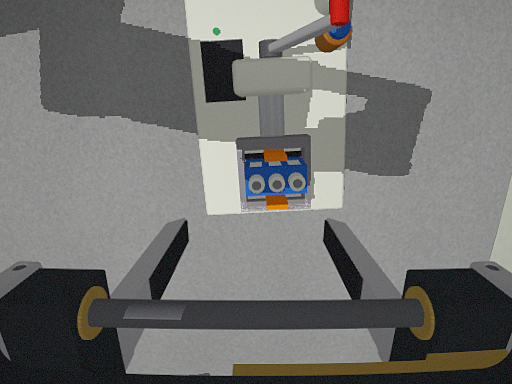

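```bash
cat > h.py <<'E'
from bench import ctrl
import cv2,numpy as np
from scipy.spatial.transform import Rotation as R
def cam(n,s=None):
    p=ctrl.camera_params(n); f=192/np.tan(np.radians(p["vertical_fov"])/2)
    K=np.array([[f,0,p["cx"]],[0,f,p["cy"]],[0,0,1]])
    T=np.eye(4)
    if n=="wrist":
        T[:3,:3]=R.from_rotvec(s["tcp_rot"]).as_matrix(); T[:3,3]=s["ee_pos"]; T=T@p["tool_from_camera"]
    else: T[:3,:3]=R.from_rotvec(p["orientation"]).as_matrix(); T[:3,3]=p["xyz"]
    return K,p["dist_coeffs"],T
def plane(c,px,z):
    K,d,T=c
    u=cv2.undistortPoints(np.array(px,float).reshape(-1,1,2),K,d).reshape(-1,2)
    r=np.c_[u,np.ones(len(u))]@T[:3,:3].T
    return T[:3,3]+r*((z-T[2,3])/r[:,2])[:,None]
def shot(n,name):
    s=ctrl.state(); im=ctrl.read_camera(n)
    cv2.imwrite(f"pics/{name}.png",im[:,:,::-1]); return s,im
def hsv(im): return cv2.cvtColor(im,cv2.COLOR_RGB2HSV)
def blobs(m,amin=15):
    n,l,st,c=cv2.connectedComponentsWithStats(m.astype(np.uint8))
    return [(st[i],c[i],l==i) for i in range(1,n) if st[i,4]>=amin]
def red(im): h=hsv(im); return ((h[...,0]<5)|(h[...,0]>172))&(h[...,1]>170)&(h[...,2]>80)
def orange(im): h=hsv(im); return (h[...,0]>=6)&(h[...,0]<16)&(h[...,1]>190)&(h[...,2]>100)
E
python3 - <<'E'
from h import *
s=ctrl.state()
for n,z in (("wrist",.175),("scene",.166),("side",.166)):
    im=cv2.imread(f"pics/{n}0.png")[:,:,::-1].copy(); c=cam(n,s)
    for nm,f,zz in (("red",red,z),("or",orange,.088)):
        for st,ce,m in blobs(f(im)):
            ys,xs=np.nonzero(m); r=cv2.minAreaRect(np.c_[xs,ys].astype(np.float32))
            print(n,nm,st,ce.round(1),plane(c,[ce],zz).round(4)[0], np.round(r[1],1),round(r[2],1))
c=cam("wrist",s)
print(plane(c,[(257,184),(277,184),(297,183)],.092).round(4))
print(plane(c,[(207,213),(343,208)],.02).round(4))
E
```

```text
wrist red [329   0  20  26 482] [338.8  11.7] [0.6288 0.1438 0.175 ] [25. 19.] 90.0
wrist or [331  29  21  17  59] [341.8  39.5] [0.6562 0.1453 0.088 ] [ 7.5 23.3] 59.0
wrist or [264 149  23  13 224] [274.7 154.9] [0.5936 0.033  0.088 ] [11.5 22.2] 86.8
wrist or [266 195  22  11 181] [276.1 199.7] [ 0.5962 -0.0168  0.088 ] [ 9.5 20.9] 87.1
scene red [ 23 203  38  41 356] [ 41.7 223.1] [ 0.9443 -0.4038  0.166 ] [50.9  7.3] 47.7
scene red [283 226  27  13 122] [295.5 232. ] [0.6287 0.175  0.166 ] [27.9  5.4] 21.8
scene or [251 220   4  10  18] [252.6 224.8] [0.6101 0.0398 0.088 ] [2.4 9. ] 11.3
side red [437 293  46  75 667] [460.1 331. ] [ 0.7858 -0.6289  0.166 ] [84.6  8.6] 62.9
[[0.575  0.0023 0.092 ]
 [0.5964 0.0023 0.092 ]
 [0.6178 0.0034 0.092 ]]
[[ 0.5065 -0.0589  0.02  ]
 [ 0.6937 -0.0514  0.02  ]]
```

Units first: shifts go in shares of 75 cm and turns go in shares of 2 rad. So 13 cm / 75 = 0.1733, 12 cm / 75 = 0.16.

Request:
drive_tool(plan=[[0.0267,0.0067,-0.04,0,0,0,9.4],[0.0667,0.02,-0.08,0,0,0,9.4],[0.1133,0.04,-0.0933,0,0,0,9.4],[0.16,0.06,-0.0933,0,0,0,9.4],[0.1733,0.06,-0.0933,0,0,0,9.4]])

```text
clock: 0.57
ee_pos: [0.622, 0.1346, 0.2527]
tcp_rot: [2.217, 2.225, 0.007]
contact_force: [-0.8, 0.3, 0.1]
width: 1.003
grasp_force: 0.0
```

Request:
drive_tool(plan=[[0,0,0,0,0,0,9.4],[0,0,0,0,0,0,9.4]])

```text
clock: 0.73
ee_pos: [0.6191, 0.1298, 0.2505]
tcp_rot: [-2.219, -2.222, 0.004]
contact_force: [-0.2, -0.3, 0.8]
width: 0.999
grasp_force: 0.0
```

```bash
python3 - <<'E'
from h import *
s,im=shot("wrist","w1"); print(s["ee_pos"],s["dq"].round(3)); c=cam("wrist",s)
for nm,f,zz in (("red",red,.166),("or",orange,.088)):
    for st,ce,m in blobs(f(im)):
        ys,xs=np.nonzero(m); r=cv2.minAreaRect(np.c_[xs,ys].astype(np.float32)); b=cv2.boxPoints(r)
        print(nm,st,ce.round(1),plane(c,[ce],zz).round(4)[0]); print(plane(c,b,zz)[:,:2].round(4))
E
```

```text
[0.61908824 0.12983093 0.25051991] [-0.034 -0.012  0.014 -0.005 -0.001  0.001]
red [259 106  16  74 960] [266.6 141.8] [0.6292 0.1773 0.166 ]
[[0.6207 0.2122]
 [0.6339 0.2128]
 [0.6383 0.1387]
 [0.6242 0.1381]]
or [285 134  11  12  28] [290.8 138.9] [0.6632 0.1718 0.088 ]
[[0.6556 0.1754]
 [0.6587 0.1786]
 [0.6706 0.1672]
 [0.6675 0.164 ]]
or [231 226  18  13 163] [239.8 231.9] [0.5959 0.0415 0.088 ]
[[0.5837 0.0504]
 [0.6076 0.0505]
 [0.6074 0.032 ]
 [0.5832 0.0318]]
or [234 263  17  12 115] [241.9 267.1] [ 0.5982 -0.0153  0.088 ]
[[ 0.585  -0.0107]
 [ 0.61   -0.0074]
 [ 0.6116 -0.0238]
 [ 0.5863 -0.0272]]
```

View pics/w1.png

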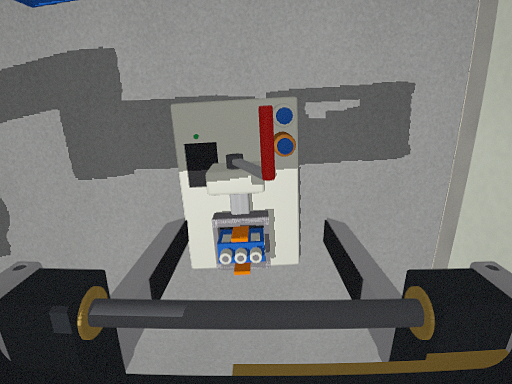

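To row units: 5 cm / 75 = 0.0667, 4 cm / 75 = 0.0533, -0.048 rad / 2 = -0.024.

Request:
drive_tool(plan=[[0.0333,0.0067,0,0,0,-0.012,6],[0.0667,0.0133,0,0,0,-0.024,6],[0.0667,0.0133,0.0267,0,0,-0.024,6],[0.0667,0.0133,0.0533,0,0,-0.024,6],[0.0667,0.0133,0.0533,0,0,-0.024,6]])

```text
clock: 1.2
ee_pos: [0.6266, 0.1778, 0.2063]
tcp_rot: [-2.166, -2.268, 0.013]
contact_force: [-1.4, -0.4, -0.6]
width: 0.683
grasp_force: 0.0
```

```bash
python3 - <<'E'
from h import *
s,im=shot("wrist","w2"); print(s["ee_pos"],s["tcp_rot"],s["width"]); c=cam("wrist",s)
for st,ce,m in blobs(red(im)):
        ys,xs=np.nonzero(m); r=cv2.minAreaRect(np.c_[xs,ys].astype(np.float32)); b=cv2.boxPoints(r)
        print(st,ce.round(1),plane(c,[ce],.17).round(4)[0]); print(plane(c,b,.17)[:,:2].round(4))
E
```

```text
[0.62662763 0.17780736 0.2063473 ] [-2.16555173 -2.26838282  0.01275485] 0.682812218528003
[ 252  162   16   80 1157] [259.7 200.4] [0.6292 0.1792 0.17  ]
[[0.6208 0.2136]
 [0.6336 0.2142]
 [0.638  0.1396]
 [0.624  0.1388]]
```

View pics/w2.png

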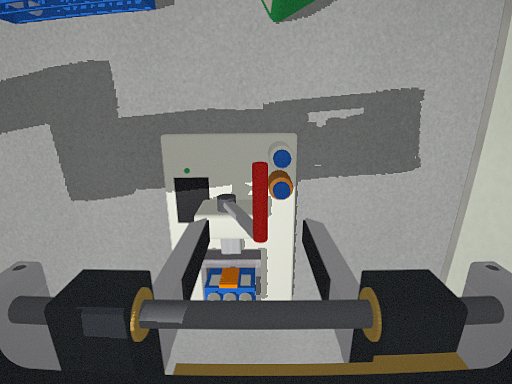

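Request:
drive_tool(plan=[[0,0,0,0,0,0,4],[0,0,0.0267,0,0,0,4],[0,0,0.0533,0,0,0,4],[0,0,0.0733,0,0,0,4],[0,0,0.0827,0,0,0,4]])

```text
clock: 1.67
ee_pos: [0.6296, 0.1789, 0.1491]
tcp_rot: [-2.169, -2.272, 0.002]
contact_force: [0.2, -1.3, 0.0]
width: 0.426
grasp_force: 0.0
```

Request:
drive_tool(plan=[[0,0,0,0,0,0,3],[0,0,0,0,0,0,2],[0,0,0,0,0,0,1],[0,0,0,0,0,0,1],[0,0,0,0,0,0,1]], grip_force=15)

```text
clock: 2.08
ee_pos: [0.6309, 0.1801, 0.1513]
tcp_rot: [2.166, 2.273, 0.003]
contact_force: [0.2, 0.2, -0.4]
width: 0.122
grasp_force: 0.0
```

Request:
drive_tool(plan=[[0,0,0,0,0,0,0.5],[0,0,0,0,0,0,0.5],[0,0,0,0,0,0,0.5]])

```text
clock: 2.33
ee_pos: [0.6301, 0.1801, 0.15]
tcp_rot: [2.167, 2.274, 0.0]
contact_force: [-0.9, -0.2, -0.0]
width: 0.051
grasp_force: 0.0
```

```bash
python3 - <<'E'
from h import *
s,im=shot("wrist","w3"); print(s["ee_pos"],s["tcp_rot"],s["width"],s["grasp_force"],s["contact_force"])
E
```

```text
[0.6300748  0.18006469 0.14998742] [2.16727654e+00 2.27406002e+00 4.16376793e-04] 0.05087065891486694 0.0 [-8.77942641e-01 -1.74520897e-01 -1.82245697e-04]
```

View pics/w3.png

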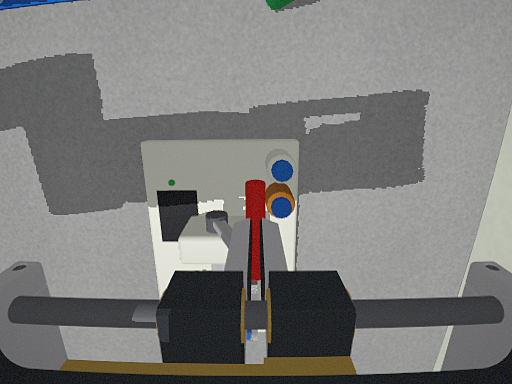

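```bash
python3 - <<'E'
from h import *
s3=ctrl.state()
S={"w1":([.61908824,.12983093,.25051991],[-2.219,-2.222,.004]),"w2":([.62662763,.17780736,.2063473],[-2.16555173,-2.26838282,.01275485]),"w3":(s3["ee_pos"],s3["tcp_rot"])}
rays=[]
for n in S:
    c=cam("wrist",dict(ee_pos=S[n][0],tcp_rot=S[n][1])); im=cv2.imread(f"pics/{n}.png")[:,:,::-1].copy()
    b=max(blobs(red(im)),key=lambda b:b[0][4]); ys,xs=np.nonzero(b[2]); px=(xs[ys<ys.min()+4].mean(),ys.min()); 
    q=plane(c,[px],.166)[0]; o=c[2][:3,3]; d=(q-o)/np.linalg.norm(q-o); rays.append((n,o,d)); print(n,px,q.round(4))
c=cam("scene"); im=cv2.imread("pics/scene0.png")[:,:,::-1].copy(); b=[b for b in blobs(red(im)) if b[0][0]>200][0]; ys,xs=np.nonzero(b[2])
q=plane(c,[(xs.max(),ys[xs==xs.max()].mean())],.166)[0];print("scene",q.round(4), "other",plane(c,[(xs.min(),ys[xs==xs.min()].mean())],.166)[0].round(4)); o=c[2][:3,3]; rays.append(("sc",o,(q-o)/np.linalg.norm(q-o)))
def tri(rs):
    A=sum(np.eye(3)-np.outer(d,d) for _,o,d in rs); B=sum((np.eye(3)-np.outer(d,d))@o for _,o,d in rs); return np.linalg.solve(A,B).round(4)
print(tri(rays[:3]),tri(rays[:2]+rays[3:]),tri(rays))
E
```

```text
w1 (np.float64(265.11764705882354), np.int64(106)) [0.6273 0.2124 0.166 ]
w2 (np.float64(259.73214285714283), np.int64(162)) [0.6274 0.2131 0.166 ]
w3 (np.float64(255.13846153846154), np.int64(180)) [0.6273 0.2136 0.166 ]
scene [0.6254 0.211  0.166 ] other [0.6319 0.1412 0.166 ]
[0.6274 0.2124 0.1614] [0.6273 0.2125 0.1684] [0.6273 0.2128 0.1679]
```

```bash
python3 - <<'E'
from h import *
s=ctrl.state(); K,d,T=cam("wrist",s)
W=np.array([(.629,.188,.15),(.629,.172,.15),(.629,.18,.173),(.629,.188,.173),(.6313,.139,.173),(.6223,.188,.173),(.636,.188,.173),(.622,.188,.153),(.636,.188,.153),(.620,.188,.15)])
P=(np.c_[W,np.ones(len(W))]@np.linalg.inv(T).T)[:,:3]
print(cv2.projectPoints(P,np.zeros(3),np.zeros(3),K,d)[0].reshape(-1,2).round(0).tolist())
im=cv2.imread("pics/w3.png")[:,:,::-1].copy()
m=red(im)
for r in range(176,300,8):
    xs=np.nonzero(m[r])[0]; print(r,(xs.min(),xs.max()) if len(xs) else None)
cv2.imwrite("pics/w3c.png",cv2.resize(im[170:300,200:310],None,fx=5,fy=4.5,interpolation=cv2.INTER_NEAREST)[:,:,::-1])
print(s["ee_pos"],s["width"],s["contact_force"],s["moment"])
E
```

```text
Traceback (most recent call last):
cv2.error: OpenCV(4.12.0) /io/opencv/modules/calib3d/src/calibration_base.cpp:1490: error: (-215:Assertion failed) npoints >= 0 && (depth == CV_32F || depth == CV_64F) in function 'projectPoints'
```

```bash
python3 - <<'E'
from h import *
s=ctrl.state(); K,d,T=cam("wrist",s)
W=np.array([(.629,.188,.15),(.629,.172,.15),(.629,.18,.173),(.629,.188,.173),(.6313,.139,.173),(.6223,.188,.173),(.636,.188,.173),(.622,.188,.153),(.636,.188,.153),(.620,.188,.15)])
P=np.ascontiguousarray((np.c_[W,np.ones(len(W))]@np.linalg.inv(T).T)[:,:3])
print(cv2.projectPoints(P,np.zeros(3),np.zeros(3),K,d)[0].reshape(-1,2).round(0).tolist())
im=cv2.imread("pics/w3.png")[:,:,::-1].copy()
m=red(im)
for r in range(176,300,8):
    xs=np.nonzero(m[r])[0]; print(r,(xs.min(),xs.max()) if len(xs) else None)
cv2.imwrite("pics/w3c.png",cv2.resize(im[170:300,200:310],None,fx=5,fy=4.5,interpolation=cv2.INTER_NEAREST)[:,:,::-1])
print(s["ee_pos"],s["width"],s["contact_force"],s["moment"])
E
```

```text
[[256.0, 207.0], [255.0, 227.0], [255.0, 230.0], [256.0, 219.0], [256.0, 281.0], [246.0, 218.0], [266.0, 219.0], [246.0, 208.0], [265.0, 209.0], [244.0, 207.0]]
176 None
184 (np.int64(246), np.int64(264))
192 (np.int64(246), np.int64(264))
200 (np.int64(246), np.int64(264))
208 (np.int64(246), np.int64(264))
216 (np.int64(246), np.int64(264))
224 (np.int64(252), np.int64(259))
232 (np.int64(252), np.int64(259))
240 (np.int64(253), np.int64(259))
248 (np.int64(252), np.int64(259))
256 (np.int64(252), np.int64(259))
264 (np.int64(252), np.int64(259))
272 (np.int64(251), np.int64(259))
280 (np.int64(255), np.int64(256))
288 None
296 None
[0.63003236 0.18005266 0.14984764] 0.05006379947454331 [-0.65114342  0.46119711 -0.07451218] [-0.03883678 -0.05360691  0.03595892]
```

View pics/w3c.png

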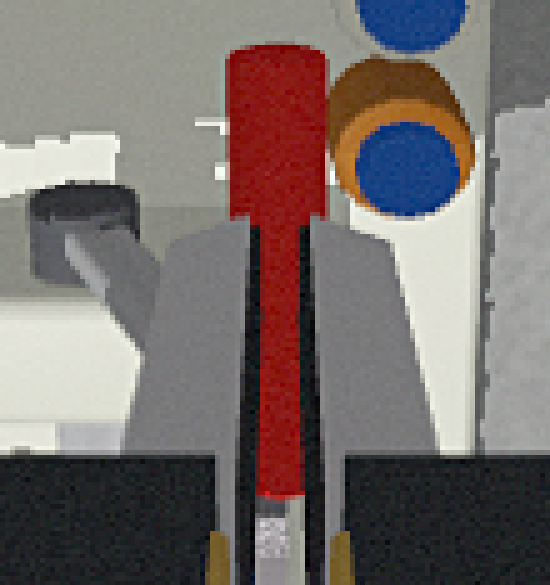

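```bash
python3 - <<'E'
from h import *
out=[]
for n in ("scene","side"):
    s,im=shot(n,n+"1"); K,d,T=cam(n)
    P=np.ascontiguousarray((np.linalg.inv(T)@np.array([.63,.18,.17,1]))[:3][None])
    u,v=cv2.projectPoints(P,np.zeros(3),np.zeros(3),K,d)[0].ravel().astype(int); print(n,u,v)
    out.append(cv2.resize(im[v-45:v+45,u-33:u+33],None,fx=6,fy=6,interpolation=cv2.INTER_CUBIC))
cv2.imwrite("pics/c2.png",np.hstack(out)[:,:,::-1])
E
```

```text
scene 297 232
side 273 144
```

View pics/c2.png

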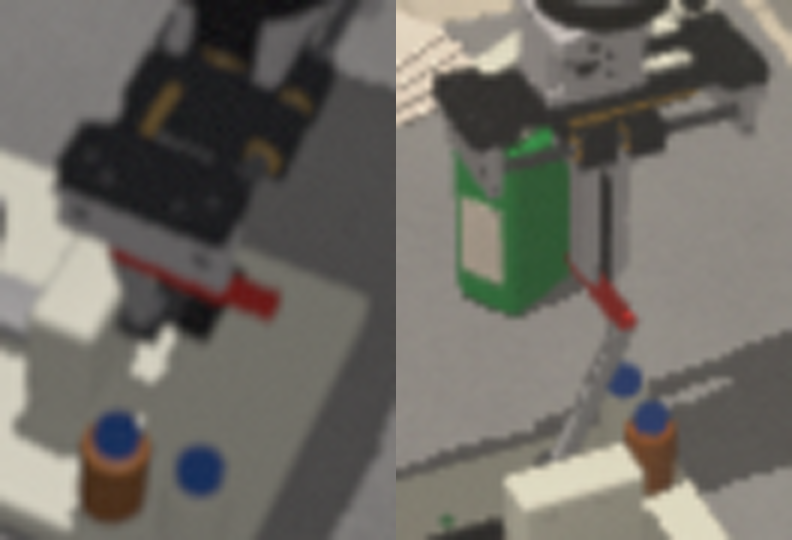

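```bash
python3 - <<'E'
from h import *
p=ctrl.camera_params("wrist"); K,d,_=cam("wrist",ctrl.state()); T=p["tool_from_camera"]
for px,y in (((325,220),.047),((188,220),-.047),((251.5,219),-.0025),((259.5,219),.0025),((354,220),.0595),((155,245),-.0595)):
    u=cv2.undistortPoints(np.array(px,float).reshape(1,1,2),K,d).ravel(); r=T[:3,:3]@[*u,1]
    t=(y-T[1,3])/r[1]; print(px,y,(T[:3,3]+r*t).round(4))
E
```

```text
(325, 220) 0.047 [ 0.0071  0.047  -0.0229]
(188, 220) -0.047 [ 0.0074 -0.047  -0.024 ]
(251.5, 219) -0.0025 [ 0.0378 -0.0025 -0.0958]
(259.5, 219) 0.0025 [-0.0077  0.0025  0.0147]
(354, 220) 0.0595 [ 0.0154  0.0595 -0.0432]
(155, 245) -0.0595 [ 0.0045 -0.0595 -0.0551]
```

The picture shows the closed fingertips lying just above the bar (tips at row 219, bar edges hidden below them). By ray, the tips lie about 23 mm behind the nominal TCP, so I'll open and go about 22 mm lower.

Request:
drive_tool(plan=[[0,0,0,0,0,0,4],[0,0,0,0,0,0,4],[0,0,0,0,0,0,4],[0,0,0,0,0,0,4],[0,0,0,0,0,0,4]])

```text
clock: 2.9
ee_pos: [0.63, 0.18, 0.1497]
tcp_rot: [-2.167, -2.274, 0.0]
contact_force: [-0.5, -0.3, -0.3]
width: 0.371
grasp_force: 0.0
```

To row units: 2.2 cm / 75 = 0.0293, 2 cm / 75 = 0.0267.

Request:
drive_tool(plan=[[0,0,0.0133,0,0,0,4],[0,0,0.0267,0,0,0,4],[0,0,0.0293,0,0,0,4],[0,0,0.0293,0,0,0,3],[0,0,0.0293,0,0,0,2]])

```text
clock: 3.32
ee_pos: [0.6295, 0.1799, 0.1268]
tcp_rot: [-2.167, -2.273, 0.002]
contact_force: [-1.0, -0.1, -0.2]
width: 0.324
grasp_force: 0.0
```

Request:
drive_tool(plan=[[0,0,0,0,0,0,1],[0,0,0,0,0,0,1],[0,0,0,0,0,0,1],[0,0,0,0,0,0,0.5],[0,0,0,0,0,0,0.5]], grip_force=15)

```text
clock: 3.73
ee_pos: [0.63, 0.18, 0.1282]
tcp_rot: [2.167, 2.274, 0.0]
contact_force: [-1.8, 0.1, 1.2]
width: 0.14
grasp_force: 15.0
```

To row units: -4.28 cm / 75 = -0.0571, -3.18 cm / 75 = -0.0424.

Request:
drive_tool(plan=[[0,-0.0137,-0.0051,0,0,0,0.5],[0,-0.0279,-0.0087,0,0,0,0.5],[0,-0.0424,-0.0109,0,0,0,0.5],[0,-0.0571,-0.0116,0,0,0,0.5],[0,-0.0571,-0.0116,0,0,0,0.5]], grip_force=22)

```text
clock: 4.15
ee_pos: [0.5912, 0.1779, 0.1393]
tcp_rot: [2.162, 2.268, 0.014]
contact_force: [6.2, -0.3, 0.3]
width: 0.144
grasp_force: 22.0
```

To row units: -4.7 cm / 75 = -0.0627, -4.28 cm / 75 = -0.0571.

Request:
drive_tool(plan=[[0,-0.0147,0.0007,0,0,0,0.5],[0,-0.0292,0.0029,0,0,0,0.5],[0,-0.0433,0.0065,0,0,0,0.5],[0,-0.0571,0.0116,0,0,0,0.5],[0,-0.0627,0.0137,0,0,0,0.5]])

```text
clock: 4.57
ee_pos: [0.5486, 0.1761, 0.1324]
tcp_rot: [2.158, 2.264, 0.025]
contact_force: [8.6, -0.3, 9.1]
width: 0.141
grasp_force: 22.0
```

```bash
python3 - <<'E'
from h import *
s,im=shot("wrist","w4"); print(s["ee_pos"],s["width"],s["grasp_force"],s["contact_force"]); c=cam("wrist",s)
b=max(blobs(red(im)),key=lambda b:b[0][4]); ys,xs=np.nonzero(b[2]); k=ys<ys.min()+4
print(plane(c,[(xs[k].mean(),ys.min())],.164).round(4),b[0])
E
```

```text
[0.54861872 0.17607097 0.13244897] 0.14142165580452457 22.019252479076385 [ 8.5657503  -0.31592053  9.09338553]
[[0.5456 0.2084 0.164 ]] [ 245  188   22  110 2148]
```

To row units: -0.2 cm / 75 = -0.0027, 0.1 cm / 75 = 0.0013.

Request:
drive_tool(plan=[[0,0,0,0,0,0,0.5],[0,0,0,0,0,0,0.5],[0,-0.0027,0.0013,0,0,0,0.5],[0,-0.0027,0.0013,0,0,0,0.5],[0,-0.0027,0.0013,0,0,0,0.5]])

```text
clock: 5.03
ee_pos: [0.5463, 0.1759, 0.1313]
tcp_rot: [2.159, 2.265, 0.022]
contact_force: [6.7, -1.2, 9.8]
width: 0.144
grasp_force: 22.0
```

```bash
python3 - <<'E'
from h import *
s,im=shot("wrist","w5"); print(s["ee_pos"],s["width"],s["grasp_force"],s["contact_force"]); c=cam("wrist",s)
b=max(blobs(red(im)),key=lambda b:b[0][4]); ys,xs=np.nonzero(b[2]); k=ys<ys.min()+4
print(plane(c,[(xs[k].mean(),ys.min())],.164).round(4),b[0])
E
```

```text
[0.54628064 0.1759277  0.13134302] 0.14365843178105836 22.01777458190918 [ 6.67204205 -1.15100739  9.81355361]
[[0.5432 0.2085 0.164 ]] [ 245  188   22  110 2166]
```

To row units: -0.8 cm / 75 = -0.0107, -0.6 cm / 75 = -0.008.

Request:
drive_tool(plan=[[0,-0.004,0,0,0,0,0.5],[0,-0.008,0.0013,0,0,0,0.5],[0,-0.0107,0.0013,0,0,0,0.5],[0,-0.0107,0.0013,0,0,0,0.5],[0,-0.0107,0.0013,0,0,0,0.5]])

```text
clock: 5.5
ee_pos: [0.5398, 0.1756, 0.129]
tcp_rot: [2.158, 2.263, 0.026]
contact_force: [12.6, 1.3, 1.1]
width: 0.141
grasp_force: 22.0
```

```bash
python3 - <<'E'
from h import *
s,im=shot("wrist","w6"); print(s["ee_pos"],s["width"],s["grasp_force"],s["contact_force"]); c=cam("wrist",s)
b=max(blobs(red(im)),key=lambda b:b[0][4]); ys,xs=np.nonzero(b[2]); k=ys<ys.min()+4
print(plane(c,[(xs[k].mean(),ys.min())],.164).round(4),b[0])
E
```

```text
[0.53978379 0.17561302 0.1289816 ] 0.14100094126777044 21.996430456638336 [12.61760538  1.27312697  1.05088874]
[[0.5367 0.2089 0.164 ]] [ 245  188   22  109 2169]
```

To row units: -0.3 cm / 75 = -0.004, 0.1 cm / 75 = 0.0013.

Request:
drive_tool(plan=[[0,-0.004,0.0013,0,0,0,0.5],[0,-0.004,0.0013,0,0,0,0.5],[0,-0.004,0.0013,0,0,0,0.5],[0,-0.004,0.0013,0,0,0,0.5]])

```text
clock: 5.88
ee_pos: [0.5399, 0.1756, 0.1289]
tcp_rot: [2.155, 2.26, 0.034]
contact_force: [18.4, 1.4, -0.9]
width: 0.141
grasp_force: 22.0
```

To row units: 2.58 cm / 75 = 0.0344, 2.05 cm / 75 = 0.0273.

Request:
drive_tool(plan=[[0,0.0056,-0.0031,0,0,0,0.5],[0,0.0123,-0.0061,0,0,0,0.5],[0,0.0197,-0.0088,0,0,0,0.5],[0,0.0273,-0.0112,0,0,0,0.5],[0,0.0344,-0.0132,0,0,0,0.5]])

```text
clock: 6.3
ee_pos: [0.5565, 0.1765, 0.1348]
tcp_rot: [2.164, 2.27, 0.009]
contact_force: [5.4, 0.7, -0.3]
width: 0.142
grasp_force: 22.0
```

To row units: 2.87 cm / 75 = 0.0383, 2.27 cm / 75 = 0.0303.

Request:
drive_tool(plan=[[0,0.0077,-0.0016,0,0,0,0.5],[0,0.0151,-0.0029,0,0,0,0.5],[0,0.0229,-0.0039,0,0,0,0.5],[0,0.0303,-0.0044,0,0,0,0.5],[0,0.0383,-0.0045,0,0,0,0.5]])

```text
clock: 6.72
ee_pos: [0.5829, 0.178, 0.1374]
tcp_rot: [2.167, 2.274, 0.003]
contact_force: [4.2, 1.1, 4.2]
width: 0.137
grasp_force: 22.0
```

To row units: 2.87 cm / 75 = 0.0383, 2.34 cm / 75 = 0.0312.

Request:
drive_tool(plan=[[0,0.008,0.0001,0,0,0,0.5],[0,0.0153,0.0007,0,0,0,0.5],[0,0.0232,0.0016,0,0,0,0.5],[0,0.0312,0.0029,0,0,0,0.5],[0,0.0383,0.0045,0,0,0,0.5]])

```text
clock: 7.13
ee_pos: [0.6112, 0.1795, 0.1331]
tcp_rot: [-2.167, -2.274, -0.001]
contact_force: [3.8, 2.3, 3.9]
width: 0.145
grasp_force: 22.0
```

To row units: 2.06 cm / 75 = 0.0275, 1.76 cm / 75 = 0.0235.

Request:
drive_tool(plan=[[0,0.0077,0.002,0,0,0,0.5],[0,0.0153,0.0044,0,0,0,0.5],[0,0.0235,0.0071,0,0,0,0.5],[0,0.0275,0.0071,0,0,0,0.5],[0,0.0275,0.0071,0,0,0,0.5]])

```text
clock: 7.55
ee_pos: [0.6296, 0.1804, 0.1259]
tcp_rot: [-2.165, -2.272, 0.005]
contact_force: [1.9, 4.2, 0.2]
width: 0.141
grasp_force: 22.0
```

```bash
python3 - <<'E'
from h import *
s,im=shot("wrist","w7"); print(s["ee_pos"],s["tcp_rot"],s["width"],s["grasp_force"],s["contact_force"]); c=cam("wrist",s)
b=max(blobs(red(im)),key=lambda b:b[0][4]); ys,xs=np.nonzero(b[2]); k=ys<ys.min()+4
print(plane(c,[(xs[k].mean(),ys.min())],.166).round(4),b[0])
E
```

```text
[0.62962272 0.18044226 0.12594869] [-2.16487797 -2.2717386   0.00452918] 0.14088714427021898 22.014142870903015 [1.89147808 4.20414737 0.15031307]
[[0.6273 0.214  0.166 ]] [ 244  190   23  110 2285]
```

Request:
drive_tool(plan=[[0,0,0,0,0,0,0.5],[0,0,0,0,0,0,2],[0,0,0,0,0,0,3],[0,0,0,0,0,0,4.5],[0,0,0,0,0,0,4.5]])

```text
clock: 8.02
ee_pos: [0.6307, 0.1793, 0.1278]
tcp_rot: [2.168, 2.273, -0.002]
contact_force: [1.0, 0.7, -0.4]
width: 0.39
grasp_force: 0.0
```

To row units: -10 cm / 75 = -0.1333, -6 cm / 75 = -0.08.

Request:
drive_tool(plan=[[0,0,0,0,0,0,4.5],[0,0,0,0,0,0,4.5],[0,0,-0.0333,0,0,0,4.5],[0,0,-0.08,0,0,0,6],[0,0,-0.1333,0,0,0,9.4]])

```text
clock: 8.43
ee_pos: [0.629, 0.1795, 0.2259]
tcp_rot: [-2.165, -2.271, 0.008]
contact_force: [0.4, -0.7, 0.6]
width: 0.582
grasp_force: 0.0
```

```bash
python3 - <<'E'
from h import *
s,im=shot("wrist","w8"); print(s["ee_pos"],s["tcp_rot"],s["width"],s["contact_force"]); c=cam("wrist",s)
for nm,f,zz in (("red",red,.17),("or",orange,.088)):
    for st,ce,m in blobs(f(im)):
        ys,xs=np.nonzero(m); k=ys<ys.min()+4
        print(nm,st,plane(c,[ce],zz).round(4)[0],plane(c,[(xs[k].mean(),ys.min())],.166).round(4)[0])
E
```

```text
[0.62896367 0.17948579 0.2259334 ] [-2.16522603 -2.27115601  0.00812928] 0.5824541201145684 [ 0.36261107 -0.66985241  0.64228308]
red [250 160  14  75 987] [0.6291 0.1782 0.17  ] [0.6272 0.2129 0.166 ]
or [266 174   3  12  17] [0.6416 0.1755 0.088 ] [0.6379 0.1999 0.166 ]
or [219 263  19  15 181] [0.5963 0.0445 0.088 ] [0.6038 0.1017 0.166 ]
or [219 280  17   1  17] [0.5948 0.027  0.088 ] [0.6018 0.0807 0.166 ]
```

To row units: -17.4 cm / 75 = -0.232, -4.1 cm / 75 = -0.0547, 0.12 rad / 2 = 0.06.

Request:
drive_tool(plan=[[-0.0453,-0.0107,-0.0133,0,0,0.06,9.4],[-0.092,-0.0213,-0.0267,0,0,0.12,9.4],[-0.1387,-0.0333,-0.0267,0,0,0.18,9.4],[-0.1853,-0.044,-0.0267,0,0,0.24,9.4],[-0.232,-0.0547,-0.0267,0,0,0.3,9.4]])

```text
clock: 8.9
ee_pos: [0.5981, 0.0027, 0.2484]
tcp_rot: [2.746, 1.524, 0.002]
contact_force: [-0.4, -0.3, -0.4]
width: 0.976
grasp_force: 0.0
```

To row units: 0.6 rad / 2 = 0.3.

Request:
drive_tool(plan=[[0,0,0,0,0,0.06,9.4],[0,0,0,0,0,0.12,9.4],[0,0,0,0,0,0.18,9.4],[0,0,0,0,0,0.24,9.4],[0,0,0,0,0,0.3,9.4]])

```text
clock: 9.32
ee_pos: [0.5984, 0.0038, 0.2479]
tcp_rot: [3.075, 0.643, 0.001]
contact_force: [0.5, -0.1, -0.5]
width: 1.0
grasp_force: 0.0
```

To row units: 0.37 rad / 2 = 0.185.

Request:
drive_tool(plan=[[0,0,0,0,0,0.06,9.4],[0,0,0,0,0,0.12,9.4],[0,0,0,0,0,0.185,9.4],[0,0,0,0,0,0.185,9.4],[0,0,0,0,0,0.185,9.4]])

```text
clock: 9.73
ee_pos: [0.5984, 0.0042, 0.2478]
tcp_rot: [3.14, 0.081, 0.0]
contact_force: [-0.5, 0.1, -0.5]
width: 0.998
grasp_force: 0.0
```

```bash
python3 - <<'E'
from h import *
s,im=shot("wrist","w9"); print(s["ee_pos"],s["tcp_rot"],s["joint_positions"].round(2),s["width"]); c=cam("wrist",s)
M=R.from_rotvec(s["tcp_rot"]).as_matrix(); print(M.round(3).tolist())
for st,ce,m in blobs(orange(im)):
    ys,xs=np.nonzero(m); b=cv2.boxPoints(cv2.minAreaRect(np.c_[xs,ys].astype(np.float32)))
    print("or",st,plane(c,[ce],.088).round(4)[0],plane(c,b,.088)[:,:2].round(4).tolist())
E
```

```text
[0.59837587 0.00415415 0.24783477] [3.14037159e+00 8.09874577e-02 2.98162002e-04] [-0.14  0.21  1.4  -0.    1.53  1.38] 0.998026911791181
[[0.999, 0.052, 0.0], [0.052, -0.999, -0.0], [0.0, 0.0, -1.0]]
or [274 157   6  24  64] [ 0.6079 -0.0219  0.088 ] [[0.5876, -0.0215], [0.6183, -0.0193], [0.6187, -0.0258], [0.588, -0.0281]]
or [234 158   6  24 123] [0.5998 0.0285 0.088 ] [[0.6143, 0.0324], [0.6146, 0.0259], [0.5838, 0.0248], [0.5835, 0.0314]]
```

View pics/w9.png

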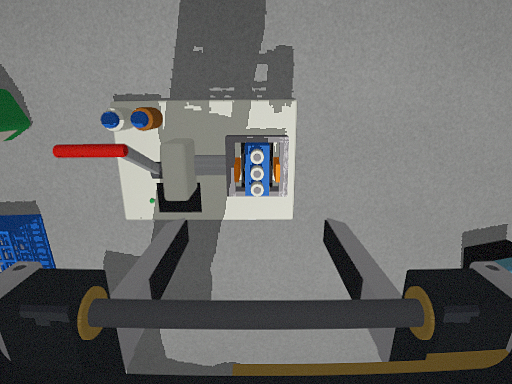

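To row units: 13 cm / 75 = 0.1733, 12 cm / 75 = 0.16.

Request:
drive_tool(plan=[[0,0,0.0533,0,0,0,8],[0,0,0.1067,0,0,0,8],[0,0,0.16,0,0,0,8],[0,0,0.1733,0,0,0,8],[0,0,0.1733,0,0,0,8]])

```text
clock: 10.2
ee_pos: [0.5947, 0.0047, 0.1134]
tcp_rot: [-3.139, -0.079, 0.015]
contact_force: [0.0, -0.2, -0.1]
width: 0.85
grasp_force: 0.0
```

```bash
python3 - <<'E'
from h import *
s,im=shot("wrist","w10"); print(s["ee_pos"],s["tcp_rot"],s["width"]); c=cam("wrist",s)
for st,ce,m in blobs(orange(im)):
    ys,xs=np.nonzero(m); b=cv2.boxPoints(cv2.minAreaRect(np.c_[xs,ys].astype(np.float32)))
    print("or",st,plane(c,[ce],.088).round(4)[0],plane(c,b,.088)[:,:2].round(4).tolist())
cv2.imwrite("pics/w10c.png",cv2.resize(im[100:330,130:390],None,fx=3,fy=2.6)[:,:,::-1])
E
```

```text
[0.59469786 0.00471566 0.11343294] [-3.13909775 -0.07874042  0.01452785] 0.8496625593830035
or [ 74 104  10   5  23] [0.6707 0.1481 0.088 ] [[0.669, 0.1526], [0.6721, 0.1522], [0.6723, 0.1448], [0.6692, 0.1451]]
or [ 91 108   7   8  18] [0.6664 0.1369 0.088 ] [[0.6679, 0.1398], [0.6698, 0.1368], [0.6651, 0.1338], [0.6632, 0.1369]]
or [ 94 116   5  12  16] [0.6584 0.1353 0.088 ] [[0.655, 0.1378], [0.6634, 0.135], [0.6628, 0.1321], [0.6545, 0.1348]]
or [282 175  12  39 220] [ 0.6104 -0.0204  0.088 ] [[0.5888, -0.019], [0.6225, -0.0164], [0.623, -0.0255], [0.5893, -0.0285]]
or [223 176  12  41 347] [0.6021 0.0274 0.088 ] [[0.6191, 0.0325], [0.6196, 0.0234], [0.5838, 0.0223], [0.5833, 0.0319]]
```

View pics/w10c.png

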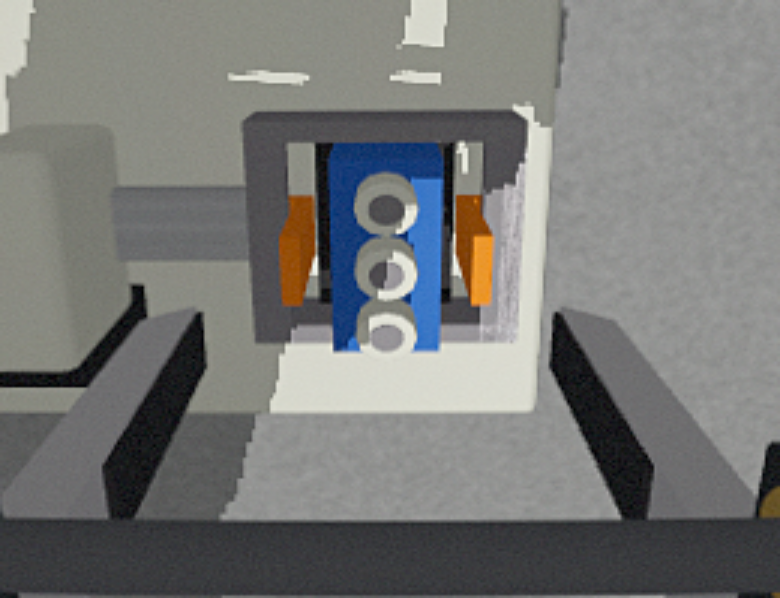

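To row units: 7.3 cm / 75 = 0.0973, 6 cm / 75 = 0.08.

Request:
drive_tool(plan=[[0,0.0013,0.0267,0,0,0,8],[0,0.0013,0.0533,0,0,0,8],[0,0.0013,0.08,0,0,0,8],[0,0.0013,0.0973,0,0,0,8],[0,0.0013,0.0973,0,0,0,8]])

```text
clock: 10.67
ee_pos: [0.5982, 0.0033, 0.0444]
tcp_rot: [-3.14, -0.077, 0.002]
contact_force: [-1.1, -0.5, -0.4]
width: 0.853
grasp_force: 0.0
```

To row units: 0.6 cm / 75 = 0.008, 0.3 cm / 75 = 0.004.

Request:
drive_tool(plan=[[0,0,0.004,0,0,0,8],[0,0,0.008,0,0,0,8],[0,0,0.008,0,0,0,8]])

```text
clock: 10.92
ee_pos: [0.5997, 0.0031, 0.0401]
tcp_rot: [3.14, 0.077, 0.004]
contact_force: [-0.2, 0.1, -0.1]
width: 0.853
grasp_force: 0.0
```

```bash
python3 - <<'E'
from h import *
s,im=shot("wrist","w11"); print(s["ee_pos"],s["tcp_rot"],s["width"],s["contact_force"]); c=cam("wrist",s)
for st,ce,m in blobs(orange(im),40):
    ys,xs=np.nonzero(m); print("or",st,plane(c,[(xs.min(),ys.min()),(xs.max(),ys.min())],.088)[:,:2].round(4).tolist())
g=cv2.cvtColor(im,cv2.COLOR_RGB2GRAY)
for r in (205,213,217,221,225,235): print(r,''.join('#' if v<45 else '.' for v in g[r,100:420:4]))
E
```

```text
[0.5996662  0.00312156 0.0400757 ] [3.14027048 0.07682313 0.00376089] 0.8530546722876462 [-0.22872744  0.08642457 -0.14199108]
or [  5 113  26  14 108] [[0.6727, 0.1457], [0.673, 0.1306]]
or [207 204  19  65 747] [[0.6252, 0.0321], [0.6257, 0.0216]]
or [287 204  19  61 571] [[0.6275, -0.0143], [0.628, -0.0248]]
205 ................................#.............#.................................
213 ................................#.............#.................................
217 ................................#.............#.................................
221 ........................#.......#.............#.......#.........................
225 ........................#.......#.............#.......#.........................
235 ......................###.......#.....................##........................
```

Request:
drive_tool(plan=[[0,0,0,0,0,0,6.5],[0,0,0,0,0,0,5.5],[0,0,0,0,0,0,4],[0,0,0,0,0,0,4],[0,0,0,0,0,0,4]], grip_force=28)

```text
clock: 11.38
ee_pos: [0.5987, 0.0032, 0.0392]
tcp_rot: [3.14, 0.077, 0.001]
contact_force: [-1.2, -0.1, 2.2]
width: 0.536
grasp_force: 7.3
```

Request:
drive_tool(plan=[[0,0,0,0,0,0,4],[0,0,0,0,0,0,4],[0,0,0,0,0,0,4],[0,0,0,0,0,0,4],[0,0,0,0,0,0,4]])

```text
clock: 11.8
ee_pos: [0.599, 0.0031, 0.0398]
tcp_rot: [3.14, 0.077, 0.002]
contact_force: [-2.1, -0.9, 5.2]
width: 0.458
grasp_force: 28.1
```

To row units: -1.3 cm / 75 = -0.0173, -0.8 cm / 75 = -0.0107.

Request:
drive_tool(plan=[[0,0,-0.004,0,0,0,4],[0,0,-0.0107,0,0,0,4],[0,0,-0.0173,0,0,0,4],[0,0,-0.0173,0,0,0,4]])

```text
clock: 12.13
ee_pos: [0.5991, 0.0033, 0.0526]
tcp_rot: [3.141, 0.077, 0.002]
contact_force: [-0.1, -0.2, -0.8]
width: 0.456
grasp_force: 28.0
```

```bash
python3 - <<'E'
from h import *
s=ctrl.state(); print(s["ee_pos"],s["tcp_rot"],s["width"],s["contact_force"],s["grasp_force"])
for n in ("w11","w12"):
    im=shot("wrist",n)[1] if n=="w12" else cv2.imread("pics/w11.png")[:,:,::-1].copy()
    h=hsv(im); m=(h[...,0]>100)&(h[...,0]<125)&(h[...,1]>150)
    print(n,[(b[0].tolist(),b[1].round(1).tolist()) for b in blobs(m,150)],[(b[0].tolist()) for b in blobs(orange(im),40)])
E
```

```text
[0.59905883 0.00328231 0.05262121] [3.14053523e+00 7.66879211e-02 2.12748900e-03] 0.4564941400940246 [-0.12582797 -0.19626051 -0.78240748] 27.965505123138428
w11 [([0, 120, 32, 35, 926], [13.5, 137.2]), ([229, 180, 54, 108, 3087], [256.1, 224.2])] [[5, 113, 26, 14, 108], [207, 204, 19, 65, 747], [287, 204, 19, 61, 571]]
w12 [([5, 118, 40, 33, 1049], [24.2, 134.0]), ([229, 175, 54, 112, 3224], [255.6, 220.3])] [[18, 111, 21, 9, 69], [218, 203, 13, 65, 495], [281, 203, 13, 60, 450]]
```

To row units: -5.8 cm / 75 = -0.0773, -4.6 cm / 75 = -0.0613.

Request:
drive_tool(plan=[[0,0,-0.0133,0,0,0,4],[0,0,-0.0293,0,0,0,4],[0,0,-0.0453,0,0,0,4],[0,0,-0.0613,0,0,0,4],[0,0,-0.0773,0,0,0,4]])

```text
clock: 12.6
ee_pos: [0.5988, 0.0032, 0.1117]
tcp_rot: [3.14, 0.077, 0.002]
contact_force: [0.3, -0.8, -1.3]
width: 0.453
grasp_force: 28.0
```

To row units: -3 cm / 75 = -0.04, -2.8 cm / 75 = -0.0373.

Request:
drive_tool(plan=[[0,0,-0.016,0,0,0,4],[0,0,-0.0293,0,0,0,4],[0,0,-0.0373,0,0,0,4],[0,0,-0.04,0,0,0,4],[0,0,-0.04,0,0,0,4]])

```text
clock: 13.02
ee_pos: [0.5988, 0.0032, 0.1405]
tcp_rot: [3.14, 0.077, 0.002]
contact_force: [-0.1, 0.4, -1.9]
width: 0.456
grasp_force: 28.0
```

Request:
drive_tool(plan=[[0,0,0,0,0,0,4],[0,0,0,0,0,0,4],[0,0,0,0,0,0,4],[0,0,0,0,0,0,4]])

```text
clock: 13.35
ee_pos: [0.5979, 0.0033, 0.1389]
tcp_rot: [-3.14, -0.077, 0.002]
contact_force: [-0.3, -0.3, -1.0]
width: 0.453
grasp_force: 28.0
```

```bash
python3 - <<'E'
from h import *
s,im=shot("wrist","w13"); print(s["ee_pos"],s["tcp_rot"],s["width"],s["contact_force"],s["grasp_force"],s["dq"].round(3))
h=hsv(im); m=(h[...,0]>100)&(h[...,0]<125)&(h[...,1]>150)
print([(b[0].tolist(),b[1].round(1).tolist()) for b in blobs(m,150)],[(b[0].tolist()) for b in blobs(orange(im),40)])
c=cam("wrist",s)
for st,ce,mm in blobs(red(im)):
    ys,xs=np.nonzero(mm); k=xs<xs.min()+4; print("lever",st,plane(c,[(xs.min(),ys[k].mean())],.166).round(4))
E
```

```text
[0.59791133 0.00334125 0.13891251] [-3.14041024e+00 -7.66425661e-02  2.41367155e-03] 0.4534751462254702 [-0.34349367 -0.2767181  -1.02602546] 27.965085804462433 [ 0.002 -0.003 -0.004  0.001  0.002  0.001]
[([81, 113, 26, 23, 471], [93.3, 123.9]), ([41, 114, 27, 23, 475], [53.7, 124.8]), ([229, 170, 53, 117, 3360], [255.6, 218.3])] [[218, 203, 13, 64, 492], [281, 203, 13, 60, 485]]
lever [   0  165   57   21 1094] [[0.6289 0.176  0.166 ]]
```

```bash
python3 -c "
from bench import ctrl
print(ctrl.hand_in())"
```

```text
the job is handed in; nothing more can be done
None
```

The job is handed in, but no verdict was returned. I pulled the lever to its stop and eased it back to rest at about 0.6 rad/s. The cassette is held still by its fully pinched catches (46 mm across) about 10 cm above its seat, and I moved none of the bystanders.

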